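# Line up reagent jars by height for the analyser

## Robot

A 7-joint arm with a two-finger parallel gripper is mounted at the origin on the work surface. World frame = base frame: x ahead of the robot, y to its left, z up, the work surface at z = 0. Lengths are in m, angles in degrees, forces in N, time in s.
With the tool pointing down it reaches from about 0.4 to 0.875 m from the base axis. Payload 6.5 kg.
Tool frame: the origin (TCP) lies at the very end of the fingers, on their centre line; the grasp point (between the pads) lies behind it (env.grasp_offset is the z of the grasp point in the tool frame, in m); z points along the fingers, y is the line along which they close (so a half turn about z gives the same grasp; the last joint's range is limited). The gripper opens to 85 mm and grips with 20 to 120 N. Pads are 22 mm wide; open, the fingers measure 114 mm over their backs; the gripper's body (76 mm by 85 mm) begins 54 mm behind the grasp point. The pads swing forward as they close: fully open they stand 13 mm farther back than shut.
Start: joints at [70.405, 30.733, -0.252, 88.115, 0.149, 61.152, -4.079], TCP at [0.177, -0.625, 0.231] pointing down, gripper open.
Joint ranges: [-154.64, 154.64], [-21.42, 123.67], [-72.66, 72.17], [13.99, 137.28], [-74.86, 254.86], [10.95, 109.41], [-158.01, 158.01]. Speed limits (degrees/s): [136.94, 136.94, 180, 180, 180, 180, 180].

## Interface

Orientations are given as [roll, pitch, yaw] about the fixed x, y, z axes, in that order (R = Rz(yaw) Ry(pitch) Rx(roll)).
In Python, from cell import env, camera, finder gives the robot as it stands.
- The arm moves only by the tool servo_tool, never from a script. Its argument "rows" is a list of rows, each a list of 7 numbers: the shift along the tool's x, y, z in mm, then the turn, a rotation vector about the tool's x, y, z in degrees, then the opening, from 0 (shut) to 1 (fully open). A call has 1 to 20 rows; each row is the pose to reach, as a shift and turn from the pose commanded when the call began, along the tool's axes at that moment; what a row does not reach only later rows make up. A row lasts 1/10 s, in which the tool goes at most 50 mm and 8.59 degrees, less where a joint would pass 70% of its speed; a pose out of reach is approached as far as the arm can. A call with a gripper value outside its range is refused whole. The fingers move at their own pace and stop on an object; "newtons" is the grip in N (left out, the last holds). Time passes only in rows, so rows that repeat a pose let the fingers close. It gives the time, the measured TCP pose, the force, the opening and the grip force at its end, in the units of the state.
- env.sense(): the state, without advancing time (a new reading comes with each control period).
- camera(name): name is "side" or "top"; returns a dict with "color" (384x512x3 uint8, blue, green, red), "fx", "fy", "cx", "cy" (pixels), "T" (4x4, takes a point from camera to world coordinates). Camera axes: x right, y down, z forward; pixel columns grow to the right and rows downward; lengths in m; the calibration is good to about 2 mm. A picture is of the moment at which its call begins. There is no depth.
- env.sign_off(): hands the job in; it is judged then, once.
Trained networks look in a picture, given as the dict that the camera call returned (one of the last four; its "shot" number tells which), for a name from the list of things; names that differ only in an ending like _2 or _b are one class to them, and where a whole thing is asked for, a point or a joint stands for the part that bears it (a point fixed in the world has none). Each returns a list of dicts, best first, with "score" (0 to 1); they miss things now and then, are a little off and sometimes report something else, mostly with a low value. They report only what shows in the picture. A call takes as long as a camera call.
- finder.masks_of(query, picture): "pixels" (384x512 bool, what is visible of it) and "xy" ([column, row] in pixels, amid what is visible of it).
- finder.mark_of(query, picture): "xy" ([column, row] in pixels: a listed point, or the origin of a listed thing).
The state is a dict: "time_s": time; "joints": joint angles; "dq": joint speeds; "joint_efforts": joint torques, N m; "tcp_pos": TCP position; "tool_rot": TCP orientation; "wrist_force": force on the tool from outside, world axes, zero at the start; "torque": the same for the moment, N m; "grip_width": finger opening in m; "gripper_force": force on a finger pad.
Only numpy, scipy, OpenCV 4.12 (cv2) and the standard library are available. Lean on these libraries where they do the work, as an engineer would, in place of code of your own. Each camera call takes 0.05 s, during which the arm holds its last target. There are 200 camera calls.

## Task

Line up the four white reagent jars (red, purple, green and yellow caps) in order of height on the four round marks of the grey strip, one upright in the middle of each mark: the shortest next to the blue end block, the tallest at the black end. Keep the jars upright, set them down rather than dropping them, and leave the small orange-capped specimen pot standing where it is.

Things in the scene. Friction and masses are not known exactly. Their poses are not given: they have to be found in the camera images.
- jar_red: the shortest of the four reagent jars: upright straight-sided white round jar with a red screw cap as wide as the jar, 36 mm in diameter all the way up, 46 mm tall with its cap, loose; origin at the centre of its underside, z up
- jar_purple: the second shortest of the four reagent jars: upright straight-sided white round jar with a purple screw cap as wide as the jar, 42 mm in diameter all the way up, 60 mm tall with its cap, loose; origin at the centre of its underside, z up
- jar_green: the second tallest of the four reagent jars: upright straight-sided white round jar with a green screw cap as wide as the jar, 48 mm in diameter all the way up, 74 mm tall with its cap, loose; origin at the centre of its underside, z up
- jar_yellow: the tallest of the four reagent jars: upright straight-sided white round jar with a yellow screw cap as wide as the jar, 54 mm in diameter all the way up, 88 mm tall with its cap, loose; origin at the centre of its underside, z up
- mark_a: one of four alike round white marks (62 mm in diameter, 2 mm thick, a black dot at the centre) in a row, 75 mm apart, on a fixed grey strip (80 x 430 mm, 6 mm thick, lying roughly along y, turned by up to 0.2 rad): the end mark towards the robot's left (+y); fixed; origin at the centre of its underside, so its top is 2 mm above the origin and 8 mm above the table; its y axis runs along the row
- mark_b: one of four alike round white marks (62 mm in diameter, 2 mm thick, a black dot at the centre) in a row, 75 mm apart, on a fixed grey strip (80 x 430 mm, 6 mm thick, lying roughly along y, turned by up to 0.2 rad): second mark counted from the robot's left (+y); fixed; origin at the centre of its underside, so its top is 2 mm above the origin and 8 mm above the table; its y axis runs along the row
- mark_c: one of four alike round white marks (62 mm in diameter, 2 mm thick, a black dot at the centre) in a row, 75 mm apart, on a fixed grey strip (80 x 430 mm, 6 mm thick, lying roughly along y, turned by up to 0.2 rad): third mark counted from the robot's left (+y); fixed; origin at the centre of its underside, so its top is 2 mm above the origin and 8 mm above the table; its y axis runs along the row
- mark_d: one of four alike round white marks (62 mm in diameter, 2 mm thick, a black dot at the centre) in a row, 75 mm apart, on a fixed grey strip (80 x 430 mm, 6 mm thick, lying roughly along y, turned by up to 0.2 rad): the end mark towards the robot's right (-y); fixed; origin at the centre of its underside, so its top is 2 mm above the origin and 8 mm above the table; its y axis runs along the row
- blue_block: blue low block (70 x 30 mm, 10 mm high, top 16 mm above the table) fixed on one end of the grey strip, its centre 77.5 mm from the nearest mark's centre; it may be at either end (a like block in black is at the other end); origin at the centre of its underside
- pot_orange: small clear specimen pot with an orange cap, 30 mm in diameter, 46 mm tall, standing loose among the jars; not one of the four reagent jars; origin at the centre of its underside, z up

How it is judged (in metres and radians):
At the end, for the whole second after the job is handed in: Each jar stands on its own mark, in order of height with the shortest on the mark next to the blue block: its axis within 12 mm of the mark's centre, its underside on the mark (4 to 12 mm above the table), tilted less than 0.08 rad, at rest and released (((horizontal distance between blue_block and mark_a below 0.12 m and horizontal distance between jar_red and mark_a below 0.012 m and horizontal distance between jar_purple and mark_b below 0.012 m and horizontal distance between jar_green and mark_c below 0.012 m and horizontal distance between jar_yellow and mark_d below 0.012 m) or (horizontal distance between blue_block and mark_d below 0.12 m and horizontal distance between jar_red and mark_d below 0.012 m and horizontal distance between jar_purple and mark_c below 0.012 m and horizontal distance between jar_green and mark_b below 0.012 m and horizontal distance between jar_yellow and mark_a below 0.012 m)) and height (world z) of jar_red between 0.004 and 0.012 m and angle between each of jar_red, jar_purple, jar_green, jar_yellow's own z axis and vertical below 0.08 rad and linear speed of each of jar_red, jar_purple, jar_green, jar_yellow below 0.02 m/s and contact force between the fingers and jar_red below 0.1 N and height (world z) of jar_purple between 0.004 and 0.012 m and contact force between the fingers and jar_purple below 0.1 N and height (world z) of jar_green between 0.004 and 0.012 m and contact force between the fingers and jar_green below 0.1 N and height (world z) of jar_yellow between 0.004 and 0.012 m and contact force between the fingers and jar_yellow below 0.1 N); the robot touches nothing.
It fails at once if a jar is tipped by more than 0.6 rad (angle between any of jar_red, jar_purple, jar_green, jar_yellow's own z axis and vertical above 0.6 rad).
It fails at once if a jar is let go in the air, its underside more than 50 mm above the table ((height (world z) of jar_red above 0.05 m and contact force between the fingers and jar_red below 0.05 N) or (height (world z) of jar_purple above 0.05 m and contact force between the fingers and jar_purple below 0.05 N) or (height (world z) of jar_green above 0.05 m and contact force between the fingers and jar_green below 0.05 N) or (height (world z) of jar_yellow above 0.05 m and contact force between the fingers and jar_yellow below 0.05 N)).
It fails at once if the orange-capped pot is moved by more than 25 mm or tipped (distance of pot_orange from where it was at the start of the episode above 0.025 m or angle between pot_orange's own z axis and vertical above 0.5 rad).
It also fails if it takes over 86 s, if anything falls off the work surface, if the arm or the gripper's body presses on something with over 40 N, if the wrist force passes 120 N, or if a joint passes its speed limit or range.

## Working session

There is one attempt and no reset: what is moved stays moved. The work goes in short steps, Python scripts to look and compute and a tool call to move; the robot and the scene stay as the last step left them, time stands still between calls to the robot, and variables do not carry over. Pictures are saved under pics/ and viewed, at most 14 in all, crops included, and the job is handed in when it is done.

Besides the shell and the picture viewer there is one more tool, called after "Emit:" as name(argument=value, ...), one argument or row to a line, values as JSON. servo_tool: Moves the arm, as the interface text tells. Its arguments: {"type":"object","properties":{"rows":{"type":"array","items":{"type":"array","items":{"type":"number"}}},"newtons":{"type":"number"}},"required":["rows"]}

```bash
ls; mkdir -p pics; python3 - <<'E'
from cell import env,camera,finder
import cv2,numpy as np
s=env.sense(); print({k:np.round(v,3) for k,v in s.items()}, env.grasp_offset)
ims=[]
for n in ("top","side"):
    c=camera(n); cv2.imwrite(f"pics/{n}0.png",c["color"]); print(n,c["fx"],c["cx"],c["cy"],np.round(c["T"],3).tolist())
    for q in ["jar_red","jar_purple","jar_green","jar_yellow","pot_orange","mark_a","blue_block"]:
        for f in (finder.masks_of,finder.mark_of):
            r=f(q,c); print(q,f.__name__,[(np.round(d["xy"],1).tolist(),round(d["score"],2)) for d in r[:5]])
E
```

```text
pics
{'time_s': np.float64(0.0), 'joints': array([70.406, 30.776, -0.255, 88.172,  0.15 , 61.15 , -4.078]), 'dq': array([ 0.124, -0.097, -0.022, -0.001,  0.017, -0.105,  0.038]), 'joint_efforts': array([-0.0000e+00, -5.8340e+01,  1.0480e+00, -2.5909e+01,  1.2000e-02,
        1.0000e-02,  0.0000e+00]), 'tcp_pos': array([ 0.177, -0.625,  0.23 ]), 'tool_rot': array([-1.79902e+02,  8.00000e-03,  1.58080e+01]), 'wrist_force': array([0.078, 0.417, 0.051]), 'torque': array([ 0.015, -0.018,  0.021]), 'gripper_force': np.float64(0.0), 'grip_width': np.float64(0.086)} -0.0187
top 362.9560899597156 257.6454724552489 195.94683572507273 [[-0.014, -0.993, 0.116, 0.481], [-1.0, 0.016, 0.012, -0.01], [-0.013, -0.116, -0.993, 0.756], [0.0, 0.0, 0.0, 1.0]]
jar_red call [([115.5, 259.4], 0.9)]
jar_red call [([119.0, 259.9], 0.76)]
jar_purple call [([305.5, 246.2], 0.66)]
jar_purple call [([305.6, 245.0], 0.68)]
jar_green call [([389.4, 257.4], 0.58), ([306.3, 247.8], 0.26)]
jar_green call [([380.9, 253.3], 0.88), ([213.2, 165.4], 0.35)]
jar_yellow call [([204.7, 255.3], 0.84)]
jar_yellow call [([210.0,
[... 628 characters left out ...]
ll [([180.5, 174.2], 0.7)]
jar_purple call [([224.1, 237.5], 0.55), ([350.3, 255.7], 0.54)]
jar_purple call [([225.1, 249.7], 0.76)]
jar_green call [([238.0, 292.0], 0.91)]
jar_green call [([236.1, 307.6], 0.92)]
jar_yellow call [([199.1, 187.2], 0.78)]
jar_yellow call [([200.9, 204.2], 0.81)]
pot_orange call [([235.1, 257.7], 0.64)]
pot_orange call [([235.2, 272.4], 0.67)]
mark_a call [([302.3, 221.7], 0.78), ([325.2, 235.5], 0.75), ([287.0, 202.4], 0.66)]
mark_a call [([325.4, 235.6], 0.97), ([283.3, 201.7], 0.82), ([303.5, 222.1], 0.72), ([271.4, 191.2], 0.66)]
blue_block call [([348.2, 255.4], 0.97)]
blue_block call [([348.3, 256.7], 0.97), ([196.3, 205.0], 0.43), ([325.9, 236.5], 0.31)]
```

View pics/top0.png

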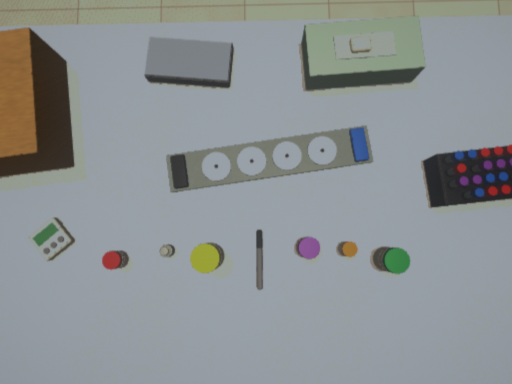

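View pics/side0.png

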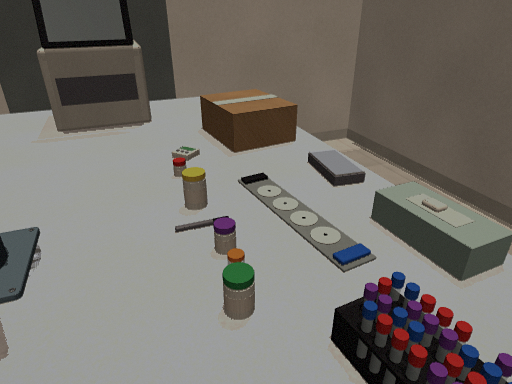

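Blue block is at the −y end (top view 359,145), black at 180,171; marks at (216,166), (252,160), (287,155), (322,150). Caps: red (112,260), yellow (205,258), purple (309,248), orange pot (349,249), green (397,261).

```bash
cat > h.py <<'E'
from cell import env,camera,finder
import cv2,numpy as np
from scipy.optimize import least_squares
J={'red':(.046,.018),'purple':(.060,.021),'green':(.074,.024),'yellow':(.088,.027),'orange':(.046,.015)}
HUE={'red':(172,8),'orange':(9,19),'yellow':(24,36),'green':(50,80),'purple':(135,165)}
def proj(c,P):
    T=c['T'];p=(np.atleast_2d(P)-T[:3,3])@T[:3,:3]
    return np.c_[c['fx']*p[:,0]/p[:,2]+c['cx'],c['fy']*p[:,1]/p[:,2]+c['cy']]
def ray(c,uv,z):
    T=c['T'];d=T[:3,:3]@np.array([(uv[0]-c['cx'])/c['fx'],(uv[1]-c['cy'])/c['fy'],1]);o=T[:3,3]
    return (o+d*(z-o[2])/d[2])[:2]
def capmask(c,col,near,r=28):
    h=cv2.cvtColor(cv2.GaussianBlur(c['color'],(3,3),0),cv2.COLOR_BGR2HSV);a,b=HUE[col]
    H=h[...,0];m=((H>=a)&(H<=b)) if a<b else ((H>=a)|(H<=b))
    m&=(h[...,1]>110)&(h[...,2]>60)
    yy,xx=np.mgrid[:384,:512];m&=np.hypot(xx-near[0],yy-near[1])<r
    n,l,st,ce=cv2.connectedComponentsWithStats(m.astype(np.uint8))
    if n<2:return None
    i=1+st[1:,4].argmax();return st[i],ce[i]
def hull(c,x,y,z0,z1,r):
    t=np.linspace(0,2*np.pi,48);o=np.zeros_like(t)
    P=np.vstack([np.c_[x+r*np.cos(t),y+r*np.sin(t),o+z] for z in(z0,z1)])
    q=cv2.convexHull(proj(c,P).astype(np.float32));M=cv2.moments(q)
    return M['m10']/M['m00'],M['m01']/M['m00'],M['m00']
def locate(c,col,near,base=0.,cap=.012):
    r=capmask(c,col,near)
    if r is None:return None
    st,ce=r;h,R=J[col];x0=ray(c,ce,base+h)
    s=least_squares(lambda p:np.array(hull(c,p[0],p[1],base+h-cap,base+h,R)[:2])-ce,x0,diff_step=1e-3,x_scale=.1).x
    return s,st[4],hull(c,*s,base+h-cap,base+h,R)[2],ce
E
python3 - <<'E'
from h import *
n={'top':dict(red=(112,260),yellow=(205,258),purple=(309,248),orange=(349,249),green=(397,261)),
'side':dict(red=(180,162),yellow=(194,175),purple=(225,226),orange=(236,256),green=(239,276))}
for k in n:
    c=camera(k);np.savez(f'pics/{k}.npz',**{q:c[q] for q in('color','fx','fy','cx','cy','T')})
    for col,p in n[k].items():
        for cap in(.0,.012):
            s=locate(c,col,p,cap=cap+1e-4);print(k,col,cap,None if s is None else (np.round(s[0],4),s[1],round(s[2]),np.round(s[3],1)))
    g=cv2.cvtColor(c['color'],cv2.COLOR_BGR2GRAY).astype(float)
    M={'top':[(216,166),(252,160),(287,155),(322,150)],'side':[(269,191),(286,203),(304,218),(325,235)]}[k]
    for u,v in M:
        w=np.clip(150-g[v-4:v+5,u-4:u+5],0,None) ; yy,xx=np.mgrid[-4:5,-4:5]
        d=np.array([u+(w*xx).sum()/w.sum(),v+(w*yy).sum()/w.sum()]);print('dot',d.round(1),ray(c,d,.008).round(4))
c=camera('top');r=[x['xy'] for x in finder.mark_of('blue_block',c)[:1]];print([ray(c,x,.016) for x in r])
z=c['color'];cv2.imwrite('pics/z.png',np.vstack([cv2.resize(z[225:285,90:250],None,fx=5,fy=5,interpolation=2),cv2.resize(z[220:280,270:430],None,fx=5,fy=5,interpolation=2)]))
E
```

```text
top red 0.0 (array([0.4431, 0.2837]), np.int32(249), 272, array([111.3, 259.8]))
top red 0.012 (array([0.4428, 0.2859]), np.int32(249), 315, array([111.3, 259.8]))
top yellow 0.0 (array([0.447 , 0.0949]), np.int32(657), 696, array([205. , 257.6]))
top yellow 0.012 (array([0.4468, 0.0955]), np.int32(657), 717, array([205. , 257.6]))
top purple 0.0 None
top purple 0.012 None
top orange 0.0 (array([ 0.4581, -0.1767]), np.int32(172), 192, array([348.9, 248.7]))
top orange 0.012 (array([ 0.4579, -0.178 ]), np.int32(172), 211, array([348.9, 248.7]))
top green 0.0 (array([ 0.4367, -0.2566]), np.int32(473), 541, array([396.4, 260.3]))
top green 0.012 (array([ 0.4364, -0.2584]), np.int32(473), 594, array([396.4, 260.3]))
dot [215.8 165.8] [0.6328 0.0854]
dot [251.3 160.6] [0.6427 0.0107]
dot [286.5 155.2] [ 0.6529 -0.0634]
dot [321.9 150. ] [ 0.6629 -0.138 ]
side red 0.0 (array([0.4413, 0.2694]), np.int32(106), 51, array([178.8, 161.2]))
side red 0.012 (array([0.4433, 0.2841]), np.int32(106), 102, array([178.8, 161.2]))
side yellow 0.0 (array([0.4458, 0.0922]), np.int32(178), 179, array([192.8, 171.8]))
side yellow 0.012 (array([0.4482, 0.1056]), np.int32(178), 282, array([192.8, 171.8]))
side purple 0.0 (array([ 0.4603, -0.1014]), np.int32(205), 209, array([223.5, 223.2]))
side purple 0.012 (array([ 0.4628, -0.0922]), np.int32(205), 318, array([223.5, 223.2]))
side orange 0.0 (array([ 0.4559, -0.1839]), np.int32(201), 149, array([235.2, 254.8]))
side orange 0.012 (array([ 0.4581, -0.1764]), np.int32(201), 240, array([235.2, 254.8]))
side green 0.0 (array([ 0.4358, -0.2605]), np.int32(524), 549, array([237.9, 272.8]))
side green 0.012 (array([ 0.4379, -0.2537]), np.int32(524), 729, array([237.9, 272.8]))
dot [268.8 190.3] [0.6329 0.0834]
dot [284.7 202.7] [0.6427 0.01  ]
dot [303.4 217.3] [ 0.6527 -0.0649]
dot [325.  234.1] [ 0.6631 -0.139 ]
[array([ 0.66532364, -0.20874372])]
```

View pics/z.png

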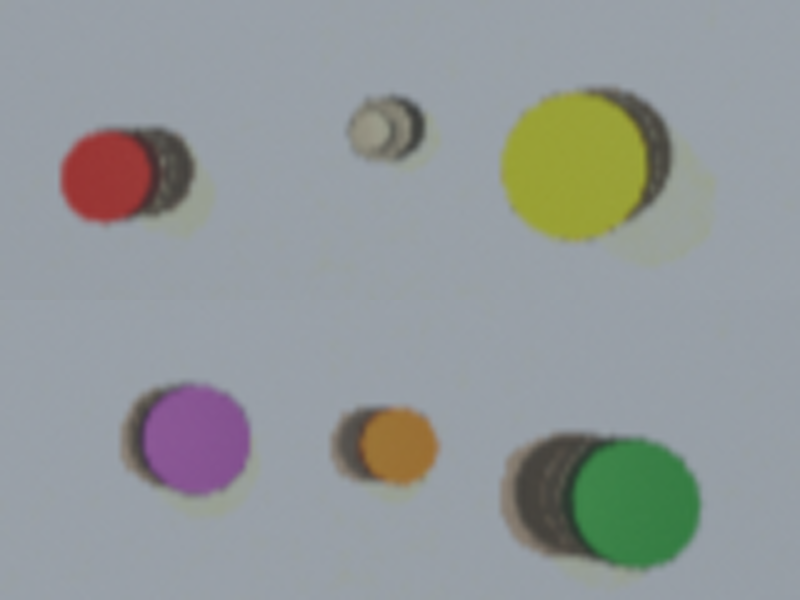

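```bash
cat >> h.py <<'E'
from scipy.spatial.transform import Rotation as Ro
def go(x,y,z,yaw=97.7):
    s=env.sense();R=Ro.from_euler('xyz',s['tool_rot'],degrees=True);G=Ro.from_euler('xyz',[180,0,yaw],degrees=True)
    print('to',(x,y,z),'shift',(R.inv().apply(np.array([x,y,z])-s['tcp_pos'])*1000).round(1),'turn',(R.inv()*G).as_rotvec(degrees=True).round(1),'t',round(float(s['time_s']),2),'pos',s['tcp_pos'].round(4),'rot',np.round(s['tool_rot'],2),'w',round(float(s['grip_width']),4),'F',np.round(s['wrist_force'],1))
E
python3 - <<'E'
from h import *
d=np.load('pics/top.npz');c={k:d[k] for k in d.files}
print(ray(c,(308.9,247.7),.060), cv2.cvtColor(c['color'],cv2.COLOR_BGR2HSV)[248,309])
go(.4366,-.2575,.15)
E
```

```text
[ 0.46138144 -0.09798445] [145 108 147]
to (0.4366, -0.2575, 0.15) shift [ 350.  -283.3   81.3] turn [ -0.   -0.  -81.9] t 1.7 pos [ 0.177  -0.6254  0.2313] rot [-180.     0.    15.8] w 0.0858 F [-1.3 -0.6 -1. ]
```

Emit:
servo_tool(
  rows=[
    [350,-283,81,0,0,-82,1],
    [350,-283,81,0,0,-82,1],
    [350,-283,81,0,0,-82,1],
    [350,-283,81,0,0,-82,1],
    [350,-283,81,0,0,-82,1],
    [350,-283,81,0,0,-82,1],
    [350,-283,81,0,0,-82,1],
    [350,-283,81,0,0,-82,1],
    [350,-283,81,0,0,-82,1],
    [350,-283,81,0,0,-82,1],
    [350,-283,81,0,0,-82,1],
    [350,-283,81,0,0,-82,1],
    [350,-283,81,0,0,-82,1],
  ],
  newtons=50,
)

```text
time_s: 3.0
tcp_pos: [0.4358, -0.2596, 0.1504]
tool_rot: [-180.0, 0.1, 97.5]
wrist_force: [0.4, -0.1, 0.4]
grip_width: 0.0857
gripper_force: 0.0
```

```bash
python3 -c "
from h import *
go(.4366,-.2575,.03)"
```

```text
to (0.4366, -0.2575, 0.03) shift [  2.1   1.1 120.4] turn [-0.   0.1 -0.2] t 3.0 pos [ 0.4358 -0.2596  0.1504] rot [-1.7997e+02  5.0000e-02  9.7540e+01] w 0.0857 F [ 0.4 -0.1  0.4]
```

Emit:
servo_tool(
  rows=[
    [0,0,40,0,0,0,1],
    [0,0,80,0,0,0,1],
    [0,0,105,0,0,0,1],
    [0,0,120,0,0,0,1],
    [0,0,120,0,0,0,1],
    [0,0,120,0,0,0,1],
    [0,0,120,0,0,0,0],
    [0,0,120,0,0,0,0],
    [0,0,120,0,0,0,0],
    [0,0,120,0,0,0,0],
    [0,0,120,0,0,0,0],
    [0,0,120,0,0,0,0],
    [0,0,120,0,0,0,0],
    [0,0,120,0,0,0,0],
  ],
)

```text
time_s: 4.4
tcp_pos: [0.4373, -0.2583, 0.0314]
tool_rot: [179.9, 0.1, 97.8]
wrist_force: [-1.1, 0.6, 7.0]
grip_width: 0.047
gripper_force: 50.4
```

```bash
python3 -c "
from h import *
go(.4366,-.2575,.14);go(.6427,.0103,.14);go(.6427,.0103,.039);print(env.sense()['gripper_force'])
c=camera('side');cv2.imwrite('pics/s1.png',cv2.resize(c['color'][180:384,130:400],None,fx=2.5,fy=2.5))"
```

```text
to (0.4366, -0.2575, 0.14) shift [   0.7   -0.5 -108.6] turn [0.1 0.1 0.1] t 4.4 pos [ 0.4373 -0.2583  0.0314] rot [1.7994e+02 7.0000e-02 9.7790e+01] w 0.047 F [-1.1  0.6  7. ]
to (0.6427, 0.0103, 0.14) shift [ 238.1  240.  -108.7] turn [0.1 0.1 0.1] t 4.4 pos [ 0.4373 -0.2583  0.0314] rot [1.7994e+02 7.0000e-02 9.7790e+01] w 0.047 F [-1.1  0.6  7. ]
to (0.6427, 0.0103, 0.039) shift [238.2 239.9  -7.7] turn [0.1 0.1 0.1] t 4.4 pos [ 0.4373 -0.2583  0.0314] rot [1.7994e+02 7.0000e-02 9.7790e+01] w 0.047 F [-1.1  0.6  7. ]
50.418493151664734
```

View pics/s1.png

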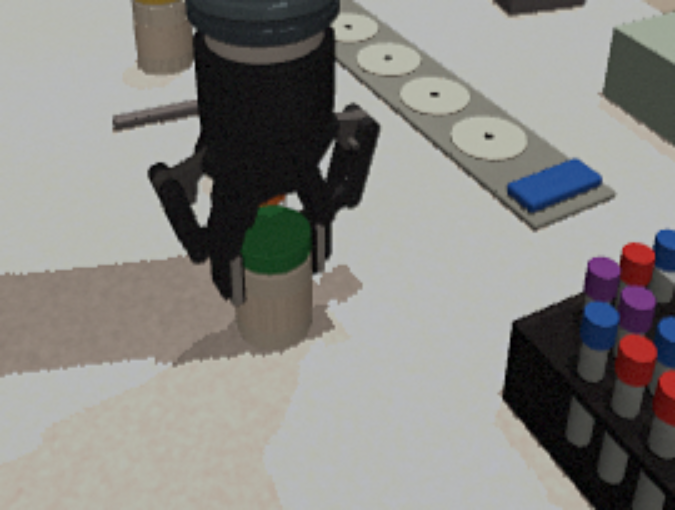

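Green jar is gripped squarely (width 47 mm), pot untouched. Lift and carry.

Emit:
servo_tool(
  rows=[
    [0,0,-25,0,0,0,0],
    [0,0,-65,0,0,0,0],
    [0,0,-109,0,0,0,0],
    [25,25,-109,0,0,0,0],
    [55,55,-109,0,0,0,0],
    [85,85,-109,0,0,0,0],
    [115,115,-109,0,0,0,0],
    [145,145,-109,0,0,0,0],
    [175,175,-109,0,0,0,0],
    [205,205,-109,0,0,0,0],
    [228,230,-109,0,0,0,0],
    [238,240,-109,0,0,0,0],
    [238,240,-109,0,0,0,0],
    [238,240,-109,0,0,0,0],
    [238,240,-109,0,0,0,0],
    [238,240,-109,0,0,0,0],
  ],
)

```text
time_s: 6.05
tcp_pos: [0.6415, 0.0086, 0.1393]
tool_rot: [-180.0, 0.1, 97.7]
wrist_force: [-0.2, 0.1, -1.3]
grip_width: 0.0467
gripper_force: 52.0
```

```bash
python3 -c "
from h import *
go(.6427,.0103,.039);print(env.sense()['gripper_force'])
c=camera('side');cv2.imwrite('pics/s2.png',cv2.resize(c['color'][80:284,130:400],None,fx=2.5,fy=2.5))
c=camera('top');print([locate(c,'green',p,base=.11,cap=1e-4) for p in [(250,165)]])"
```

```text
to (0.6427, 0.0103, 0.039) shift [  1.7   1.5 100.3] turn [-0.   0.1 -0. ] t 6.05 pos [0.6415 0.0086 0.1393] rot [-1.7996e+02  6.0000e-02  9.7680e+01] w 0.0467 F [-0.2  0.1 -1.3]
52.009066343307495
[None]
```

View pics/s2.png

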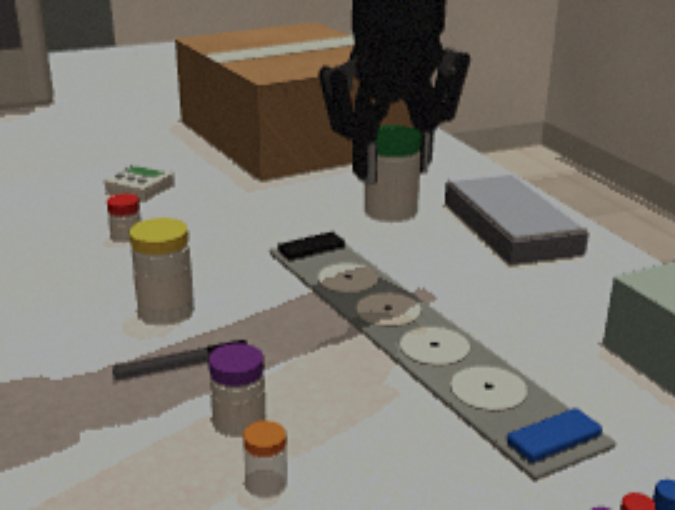

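Emit:
servo_tool(
  rows=[
    [1,1,40,0,0,0,0],
    [1,1,70,0,0,0,0],
    [1,1,88,0,0,0,0],
    [1,1,95,0,0,0,0],
    [1,1,99,0,0,0,0],
    [1,1,99,0,0,0,0],
    [1,1,99,0,0,0,0],
  ],
)

```text
time_s: 6.85
tcp_pos: [0.6441, 0.0118, 0.0416]
tool_rot: [179.9, 0.0, 97.8]
wrist_force: [-0.2, 0.3, -1.0]
grip_width: 0.047
gripper_force: 52.1
```

```bash
python3 -c "
from h import *
go(.6427,.0103,.0394)"
```

```text
to (0.6427, 0.0103, 0.0394) shift [-1.3 -1.6  2.2] turn [0.1 0.  0.1] t 6.85 pos [0.6441 0.0118 0.0416] rot [1.7987e+02 1.0000e-02 9.7800e+01] w 0.047 F [-0.2  0.3 -1. ]
```

Emit:
servo_tool(
  rows=[
    [-1,-1,1,0,0,0,0],
    [-1,-1,1.5,0,0,0,0],
    [-1,-1,1.5,0,0,0,0],
    [-1,-1,1.5,0,0,0,0],
  ],
)

```text
time_s: 7.25
tcp_pos: [0.6425, 0.0103, 0.0395]
tool_rot: [180.0, 0.0, 97.8]
wrist_force: [-2.5, -0.6, 5.9]
grip_width: 0.0469
gripper_force: 52.4
```

```bash
python3 -c "
from h import *
go(.6427,.0103,.0394)"
```

```text
to (0.6427, 0.0103, 0.0394) shift [-0.1  0.2  0.1] turn [0.  0.  0.1] t 7.25 pos [0.6425 0.0103 0.0395] rot [1.7996e+02 3.0000e-02 9.7790e+01] w 0.0469 F [-2.5 -0.6  5.9]
```

Emit:
servo_tool(
  rows=[
    [0,0,0,0,0,0,1],
    [0,0,0,0,0,0,1],
    [0,0,0,0,0,0,1],
    [0,0,0,0,0,0,1],
    [0,0,0,0,0,0,1],
    [0,0,0,0,0,0,1],
    [0,0,-20,0,0,0,1],
    [0,0,-60,0,0,0,1],
    [0,0,-105,0,0,0,1],
    [15,-25,-115,0,0,0,1],
    [40,-65,-115,0,0,0,1],
    [65,-105,-115,0,0,0,1],
    [90,-145,-115,0,0,0,1],
    [105,-175,-115,0,0,0,1],
    [110,-183,-115,0,0,0,1],
    [110,-183,-115,0,0,0,1],
    [110,-183,-115,0,0,0,1],
    [110,-183,-115,0,0,0,1],
    [110,-183,-115,0,0,0,1],
  ],
)

```text
time_s: 9.15
tcp_pos: [0.447, 0.0943, 0.1537]
tool_rot: [180.0, -0.0, 97.7]
wrist_force: [-1.4, 0.4, 0.3]
grip_width: 0.085
gripper_force: 0.0
```

```bash
python3 -c "
from h import *
go(.447,.095,.04)
c=camera('side');cv2.imwrite('pics/s3.png',cv2.resize(c['color'][80:284,130:400],None,fx=2.5,fy=2.5))
c=camera('top');print(locate(c,'green',(253,150),base=.008,cap=1e-4))"
```

```text
to (0.447, 0.095, 0.04) shift [6.000e-01 1.000e-01 1.137e+02] turn [ 0. -0.  0.] t 9.15 pos [0.447  0.0943 0.1537] rot [ 1.7998e+02 -2.0000e-02  9.7720e+01] w 0.085 F [-1.4  0.4  0.3]
(array([0.64099136, 0.01102399]), np.int32(419), 491.52109778276645, array([249.92362768, 153.23389021]))
```

View pics/s3.png

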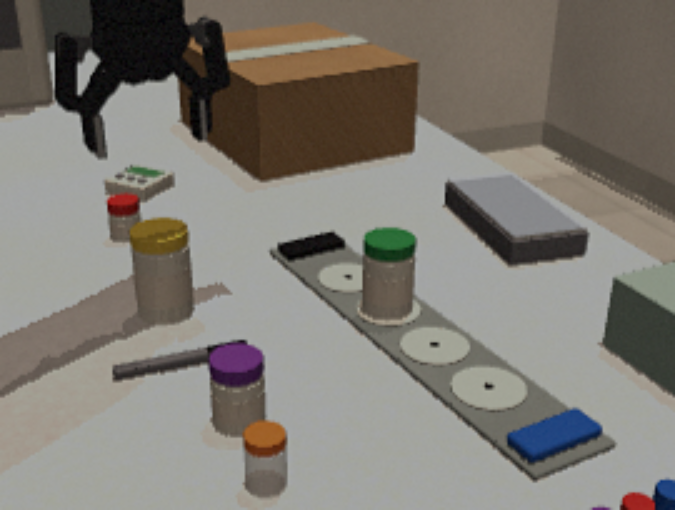

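Green stands centred on mark b (about 2 mm off). Now yellow.

Emit:
servo_tool(
  rows=[
    [0,0,35,0,0,0,1],
    [0,0,70,0,0,0,1],
    [0,0,98,0,0,0,1],
    [0,0,114,0,0,0,1],
    [0,0,114,0,0,0,1],
    [0,0,114,0,0,0,1],
    [0,0,114,0,0,0,0],
    [0,0,114,0,0,0,0],
    [0,0,114,0,0,0,0],
    [0,0,114,0,0,0,0],
    [0,0,114,0,0,0,0],
    [0,0,114,0,0,0,0],
    [0,0,114,0,0,0,0],
    [0,0,114,0,0,0,0],
  ],
)

```text
time_s: 10.65
tcp_pos: [0.4468, 0.0948, 0.0409]
tool_rot: [179.9, 0.0, 97.8]
wrist_force: [-0.9, 0.2, 7.1]
grip_width: 0.0531
gripper_force: 51.0
```

```bash
python3 -c "
from h import *
go(.6328,.0845,.15)"
```

```text
to (0.6328, 0.0845, 0.15) shift [ -35.4  183.1 -108.8] turn [0.1 0.  0.1] t 10.65 pos [0.4468 0.0948 0.0409] rot [1.7989e+02 1.0000e-02 9.7790e+01] w 0.0531 F [-0.9  0.2  7.1]
```

Emit:
servo_tool(
  rows=[
    [0,0,-20,0,0,0,0],
    [0,0,-55,0,0,0,0],
    [-4,20,-80,0,0,0,0],
    [-10,50,-80,0,0,0,0],
    [-16,85,-80,0,0,0,0],
    [-23,120,-80,0,0,0,0],
    [-30,155,-80,0,0,0,0],
    [-34,175,-80,0,0,0,0],
    [-35,183,-80,0,0,0,0],
    [-35,183,-80,0,0,0,0],
    [-35,183,-80,0,0,0,0],
    [-35,183,-60,0,0,0,0],
    [-35,183,-35,0,0,0,0],
    [-35,183,-18,0,0,0,0],
    [-35,183,-12,0,0,0,0],
    [-35,183,-12,0,0,0,0],
    [-35,183,-12,0,0,0,0],
  ],
)

```text
time_s: 12.35
tcp_pos: [0.6325, 0.0852, 0.0526]
tool_rot: [179.9, -0.0, 97.8]
wrist_force: [0.2, 0.3, -1.5]
grip_width: 0.0528
gripper_force: 53.2
```

```bash
python3 -c "
from h import *
go(.6328,.0845,.0489)"
```

```text
to (0.6328, 0.0845, 0.0489) shift [-0.7  0.2  3.7] turn [ 0.1 -0.   0.1] t 12.35 pos [0.6325 0.0852 0.0526] rot [ 1.7993e+02 -1.0000e-02  9.7810e+01] w 0.0528 F [ 0.2  0.3 -1.5]
```

Emit:
servo_tool(
  rows=[
    [0,0,2,0,0,0,0],
    [0,0,3.5,0,0,0,0],
    [0,0,3.5,0,0,0,0],
    [0,0,3.5,0,0,0,0],
    [0,0,3.5,0,0,0,1],
    [0,0,3.5,0,0,0,1],
    [0,0,3.5,0,0,0,1],
    [0,0,3.5,0,0,0,1],
    [0,0,3.5,0,0,0,1],
    [0,0,3.5,0,0,0,1],
    [0,0,-20,0,0,0,1],
    [0,0,-60,0,0,0,1],
    [0,0,-105,0,0,0,1],
    [-22,-28,-108,0,0,0,1],
    [-48,-60,-108,0,0,0,1],
    [-75,-93,-108,0,0,0,1],
    [-105,-128,-108,0,0,0,1],
    [-135,-165,-108,0,0,0,1],
    [-158,-194,-100,0,0,0,1],
    [-158,-194,-90,0,0,0,1],
  ],
)

```text
time_s: 14.35
tcp_pos: [0.4574, -0.1028, 0.1414]
tool_rot: [-179.8, 0.2, 97.4]
wrist_force: [0.1, 0.3, 0.5]
grip_width: 0.0853
gripper_force: 0.0
```

Emit:
servo_tool(
  rows=[
    [0,0,0,0,0,0,1],
    [0,0,0,0,0,0,1],
    [0,0,0,0,0,0,1],
    [0,0,0,0,0,0,1],
  ],
)

```text
time_s: 14.75
tcp_pos: [0.4622, -0.097, 0.1421]
tool_rot: [179.9, -0.0, 97.9]
wrist_force: [0.8, -0.5, 0.1]
grip_width: 0.0855
gripper_force: 0.0
```

```bash
python3 -c "
from h import *
go(.4614,-.098,.02)
c=camera('side');cv2.imwrite('pics/s4.png',cv2.resize(c['color'][80:284,130:400],None,fx=2.5,fy=2.5))
c=camera('top');print(locate(c,'green',(253,150),base=.008,cap=1e-4),locate(c,'yellow',(212,160),base=.008,cap=1e-4),locate(c,'orange',(349,249),cap=1e-4))"
```

```text
to (0.4614, -0.098, 0.02) shift [ -0.9  -1.  122.1] turn [ 0.1 -0.   0.2] t 14.75 pos [ 0.4622 -0.097   0.1421] rot [ 1.7994e+02 -1.0000e-02  9.7900e+01] w 0.0855 F [ 0.8 -0.5  0.1]
(array([0.64094823, 0.01099649]), np.int32(422), 491.53240752068814, array([249.93838863, 153.25592417])) (array([0.63067354, 0.08551087]), np.int32(636), 648.5741821427364, array([209.64308176, 157.61949686])) None
```

View pics/s4.png

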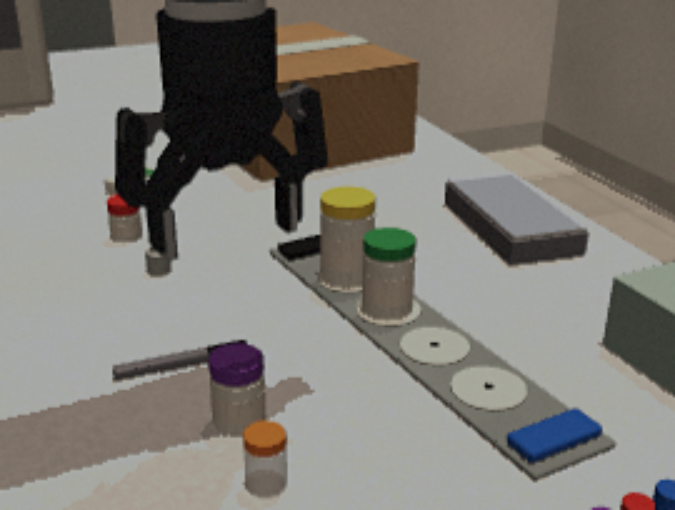

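Yellow and green stand on marks a and b within 3 mm. Purple next.

Emit:
servo_tool(
  rows=[
    [-0.5,-0.5,35,0,0,0,1],
    [-0.5,-0.5,75,0,0,0,1],
    [-0.5,-0.5,105,0,0,0,1],
    [-0.5,-0.5,122,0,0,0,1],
    [-0.5,-0.5,122,0,0,0,1],
    [-0.5,-0.5,122,0,0,0,1],
    [-0.5,-0.5,122,0,0,0,0],
    [-0.5,-0.5,122,0,0,0,0],
    [-0.5,-0.5,122,0,0,0,0],
    [-0.5,-0.5,122,0,0,0,0],
    [-0.5,-0.5,122,0,0,0,0],
    [-0.5,-0.5,122,0,0,0,0],
    [-0.5,-0.5,122,0,0,0,0],
    [-0.5,-0.5,122,0,0,0,0],
    [-0.5,-0.5,122,0,0,0,0],
  ],
)

```text
time_s: 16.35
tcp_pos: [0.4614, -0.0988, 0.0207]
tool_rot: [179.9, 0.0, 97.8]
wrist_force: [-1.0, -0.2, 8.0]
grip_width: 0.0408
gripper_force: 49.7
```

```bash
python3 -c "
from h import *
go(.6528,-.0642,.12)"
```

```text
to (0.6528, -0.0642, 0.12) shift [  8.2 194.4 -99. ] turn [0.1 0.  0.1] t 16.35 pos [ 0.4614 -0.0988  0.0207] rot [1.7993e+02 5.0000e-02 9.7790e+01] w 0.0408 F [-1.  -0.2  8. ]
```

Emit:
servo_tool(
  rows=[
    [0,0,-20,0,0,0,0],
    [0,0,-55,0,0,0,0],
    [1,20,-80,0,0,0,0],
    [3,50,-80,0,0,0,0],
    [4,85,-80,0,0,0,0],
    [5,120,-80,0,0,0,0],
    [7,155,-80,0,0,0,0],
    [8,185,-80,0,0,0,0],
    [8,194,-80,0,0,0,0],
    [8,194,-80,0,0,0,0],
    [8,194,-80,0,0,0,0],
    [8,194,-60,0,0,0,0],
    [8,194,-35,0,0,0,0],
    [8,194,-18,0,0,0,0],
    [8,194,-12,0,0,0,0],
    [8,194,-12,0,0,0,0],
    [8,194,-12,0,0,0,0],
    [8,194,-12,0,0,0,0],
  ],
)

```text
time_s: 18.15
tcp_pos: [0.6527, -0.0643, 0.0329]
tool_rot: [179.9, 0.0, 97.8]
wrist_force: [-0.7, 0.5, -1.2]
grip_width: 0.0407
gripper_force: 50.9
```

```bash
python3 -c "
from h import *
go(.6528,-.0642,.0287)"
```

```text
to (0.6528, -0.0642, 0.0287) shift [0.1 0.1 4.2] turn [0.1 0.  0.1] t 18.15 pos [ 0.6527 -0.0643  0.0329] rot [1.799e+02 2.000e-02 9.780e+01] w 0.0407 F [-0.7  0.5 -1.2]
```

Emit:
servo_tool(
  rows=[
    [0,0,2,0,0,0,0],
    [0,0,4,0,0,0,0],
    [0,0,4,0,0,0,0],
    [0,0,4,0,0,0,0],
    [0,0,4,0,0,0,1],
    [0,0,4,0,0,0,1],
    [0,0,4,0,0,0,1],
    [0,0,4,0,0,0,1],
    [0,0,4,0,0,0,1],
    [0,0,4,0,0,0,1],
    [0,0,-20,0,0,0,1],
    [0,0,-60,0,0,0,1],
    [0,0,-105,0,0,0,1],
    [0,0,-130,0,0,0,1],
    [0,0,-130,0,0,0,1],
  ],
)

```text
time_s: 19.65
tcp_pos: [0.6548, -0.0642, 0.1665]
tool_rot: [179.6, 0.1, 97.8]
wrist_force: [0.0, 0.3, 0.4]
grip_width: 0.0855
gripper_force: 0.0
```

Emit:
servo_tool(
  rows=[
    [25,-10,0,0,0,0,1],
    [65,-28,0,0,0,0,1],
    [105,-45,0,0,0,0,1],
    [145,-62,0,0,0,0,1],
    [185,-80,0,0,0,0,1],
    [225,-97,0,0,0,0,1],
    [265,-114,0,0,0,0,1],
    [305,-131,0,0,0,0,1],
    [345,-149,10,0,0,0,1],
    [373,-161,30,0,0,0,1],
    [373,-161,50,0,0,0,1],
    [373,-161,60,0,0,0,1],
    [373,-161,60,0,0,0,1],
    [373,-161,60,0,0,0,1],
    [373,-161,60,0,0,0,1],
  ],
)

```text
time_s: 21.15
tcp_pos: [0.4428, 0.283, 0.1025]
tool_rot: [179.9, -0.0, 97.7]
wrist_force: [0.2, -0.9, 0.4]
grip_width: 0.0853
gripper_force: 0.0
```

```bash
python3 -c "
from h import *
go(.443,.2837,.01)
c=camera('side');cv2.imwrite('pics/s5.png',cv2.resize(c['color'][80:284,130:400],None,fx=2.5,fy=2.5))
c=camera('top');cv2.imwrite('pics/t5.png',c['color']);print(locate(c,'orange',(349,249),cap=1e-4))"
```

```text
to (0.443, 0.2837, 0.01) shift [ 0.6  0.2 92.5] turn [ 0.1 -0.   0. ] t 21.15 pos [0.4428 0.283  0.1025] rot [ 1.7992e+02 -2.0000e-02  9.7710e+01] w 0.0853 F [ 0.2 -0.9  0.4]
(array([ 0.45813051, -0.176677  ]), np.int32(171), 191.77127135777846, array([348.84795322, 248.66081871]))
```

View pics/s5.png

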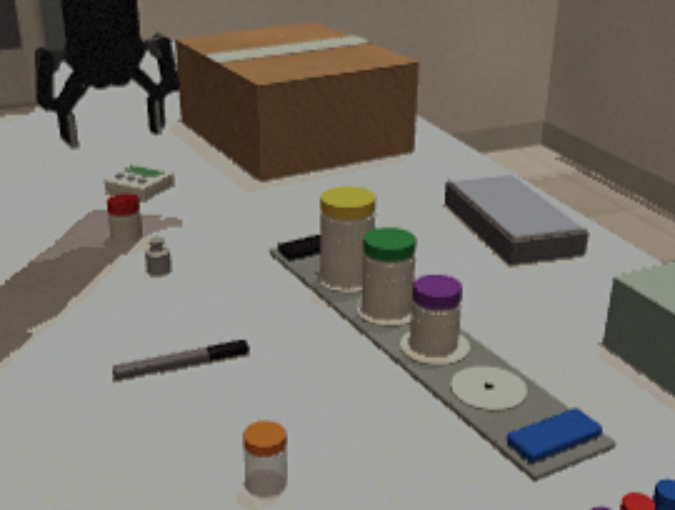

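Three jars stand on a, b, c; pot unmoved. Now red.

Emit:
servo_tool(
  rows=[
    [0.5,0,35,0,0,0,1],
    [0.5,0,65,0,0,0,1],
    [0.5,0,84,0,0,0,1],
    [0.5,0,92,0,0,0,1],
    [0.5,0,92,0,0,0,1],
    [0.5,0,92,0,0,0,1],
    [0.5,0,92,0,0,0,0],
    [0.5,0,92,0,0,0,0],
    [0.5,0,92,0,0,0,0],
    [0.5,0,92,0,0,0,0],
    [0.5,0,92,0,0,0,0],
    [0.5,0,92,0,0,0,0],
    [0.5,0,92,0,0,0,0],
    [0.5,0,92,0,0,0,0],
    [0.5,0,92,0,0,0,0],
    [0.5,0,92,0,0,0,0],
  ],
)

```text
time_s: 22.85
tcp_pos: [0.442, 0.284, 0.0104]
tool_rot: [180.0, -0.0, 97.8]
wrist_force: [-0.7, -1.0, 5.7]
grip_width: 0.035
gripper_force: 49.4
```

```bash
python3 -c "
from h import *
go(.663,-.1385,.15)"
```

```text
to (0.663, -0.1385, 0.15) shift [-448.6  161.7 -139.5] turn [ 0.  -0.   0.1] t 22.85 pos [0.442  0.284  0.0104] rot [179.95  -0.    97.8 ] w 0.035 F [-0.7 -1.   5.7]
```

Emit:
servo_tool(
  rows=[
    [0,0,-20,0,0,0,0],
    [0,0,-55,0,0,0,0],
    [0,0,-95,0,0,0,0],
    [-20,7,-130,0,0,0,0],
    [-55,20,-140,0,0,0,0],
    [-95,34,-140,0,0,0,0],
    [-135,49,-140,0,0,0,0],
    [-175,63,-140,0,0,0,0],
    [-215,78,-140,0,0,0,0],
    [-255,92,-140,0,0,0,0],
    [-295,106,-140,0,0,0,0],
    [-335,121,-140,0,0,0,0],
    [-375,135,-140,0,0,0,0],
    [-415,150,-140,0,0,0,0],
    [-440,159,-140,0,0,0,0],
    [-448.5,161.5,-140,0,0,0,0],
    [-448.5,161.5,-140,0,0,0,0],
    [-448.5,161.5,-140,0,0,0,0],
    [-448.5,161.5,-140,0,0,0,0],
    [-448.5,161.5,-140,0,0,0,0],
  ],
)

```text
time_s: 24.85
tcp_pos: [0.6624, -0.1367, 0.15]
tool_rot: [-180.0, -0.0, 97.9]
wrist_force: [-0.4, -0.3, -0.2]
grip_width: 0.0347
gripper_force: 50.0
```

```bash
python3 -c "
from h import *
go(.663,-.1385,.0184)"
```

```text
to (0.663, -0.1385, 0.0184) shift [ -1.9   0.4 131.6] turn [-0.  -0.   0.2] t 24.85 pos [ 0.6624 -0.1367  0.15  ] rot [-1.800e+02 -3.000e-02  9.793e+01] w 0.0347 F [-0.4 -0.3 -0.2]
```

Emit:
servo_tool(
  rows=[
    [-1,0,40,0,0,0,0],
    [-1,0,80,0,0,0,0],
    [-1,0,108,0,0,0,0],
    [-1,0,122,0,0,0,0],
    [-1,0,128,0,0,0,0],
    [-1,0,128,0,0,0,0],
    [-1,0,128,0,0,0,0],
    [-1,0,128,0,0,0,0],
  ],
)

```text
time_s: 25.65
tcp_pos: [0.664, -0.1397, 0.0235]
tool_rot: [179.9, 0.0, 97.8]
wrist_force: [-0.3, 0.2, -0.5]
grip_width: 0.0349
gripper_force: 50.0
```

```bash
python3 -c "
from h import *
go(.663,-.1385,.0184)"
```

```text
to (0.663, -0.1385, 0.0184) shift [ 1.3 -0.8  5.1] turn [0.1 0.  0.1] t 25.65 pos [ 0.664  -0.1397  0.0235] rot [1.7985e+02 5.0000e-02 9.7800e+01] w 0.0349 F [-0.3  0.2 -0.5]
```

Emit:
servo_tool(
  rows=[
    [1,-0.5,2,0,0,0,0],
    [1,-0.5,4,0,0,0,0],
    [1,-0.5,4.7,0,0,0,0],
    [1,-0.5,4.7,0,0,0,0],
    [1,-0.5,4.7,0,0,0,0],
    [1,-0.5,4.7,0,0,0,1],
    [1,-0.5,4.7,0,0,0,1],
    [1,-0.5,4.7,0,0,0,1],
    [1,-0.5,4.7,0,0,0,1],
    [1,-0.5,4.7,0,0,0,1],
    [1,-0.5,4.7,0,0,0,1],
    [1,-0.5,4.7,0,0,0,1],
    [1,-0.5,-15,0,0,0,1],
    [1,-0.5,-50,0,0,0,1],
    [1,-0.5,-95,0,0,0,1],
    [1,-0.5,-140,0,0,0,1],
    [1,-0.5,-160,0,0,0,1],
  ],
)

```text
time_s: 27.35
tcp_pos: [0.6646, -0.1385, 0.1885]
tool_rot: [179.6, 0.1, 97.8]
wrist_force: [0.5, 0.9, -0.3]
grip_width: 0.0851
gripper_force: 0.0
```

Emit:
servo_tool(
  rows=[
    [-15,-40,-10,0,0,0,1],
    [-30,-80,-20,0,0,0,1],
    [-50,-120,-30,0,0,0,1],
    [-70,-160,-30,0,0,0,1],
    [-100,-190,-30,0,0,0,1],
    [-120,-200,-30,0,0,0,1],
    [-120,-200,-30,0,0,0,1],
    [-120,-200,-30,0,0,0,1],
  ],
)

```text
time_s: 28.15
tcp_pos: [0.4806, -0.2845, 0.213]
tool_rot: [179.9, 0.0, 97.8]
wrist_force: [0.3, 0.8, 0.5]
grip_width: 0.0854
gripper_force: 0.0
```

```bash
python3 -c "
from h import *
import h
c=camera('side');cv2.imwrite('pics/s6.png',cv2.resize(c['color'][80:284,130:400],None,fx=2.5,fy=2.5))
c=camera('top');cv2.imwrite('pics/t6.png',c['color'][100:300,150:420].repeat(2,0).repeat(2,1))
M={'yellow':(.6328,.0845),'green':(.6427,.0103),'purple':(.6528,-.0642),'red':(.663,-.1385)}
for k,m in M.items():
    u=proj(c,[*m,.008+J[k][0]])[0];r=locate(c,k,u,base=.008,cap=1e-4);print(k,m,r and (r[0].round(4),r[1]))
print(env.sense()['time_s'])"
```

```text
yellow (0.6328, 0.0845) (array([0.6307, 0.0855]), np.int32(637))
green (0.6427, 0.0103) (array([0.641, 0.011]), np.int32(424))
purple (0.6528, -0.0642) (array([ 0.6526, -0.0641]), np.int32(225))
red (0.663, -0.1385) (array([ 0.661 , -0.1369]), np.int32(241))
28.25
```

View pics/s6.png

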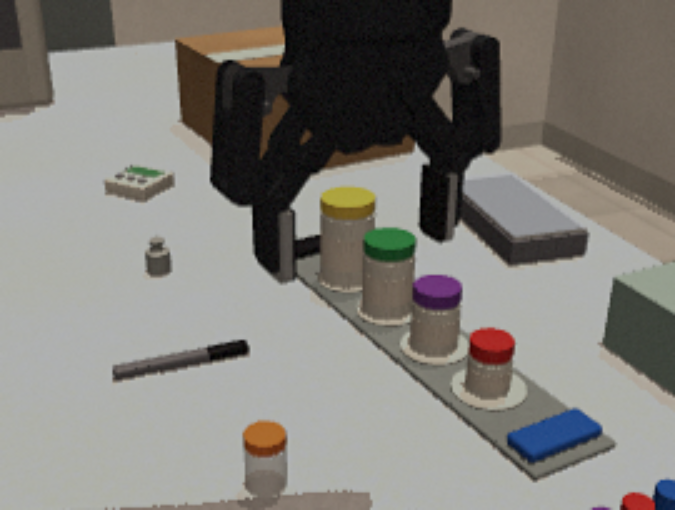

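View pics/t6.png

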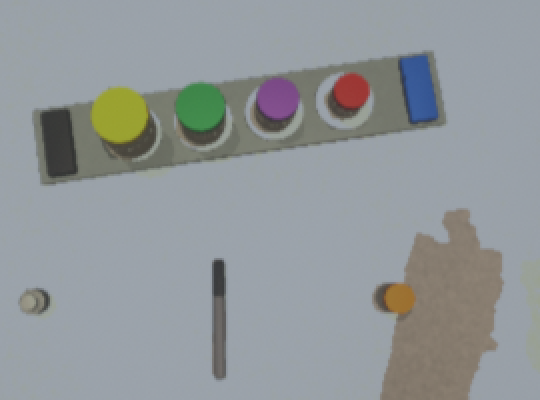

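All four jars stand upright on their marks within 3 mm, with red (side view 491,365) next to the blue block and yellow at the black end. The pot is unmoved and the gripper is clear, so I'm handing in.

```bash
python3 -c "
from cell import env
print(env.sign_off())"
```

```text
the job is handed in; nothing more can be done
None
```

The job is handed in at about 28 s of the 86 s limit: red, purple, green and yellow stand upright in height order from the blue end, each about 3 mm or less from its mark's centre by the top camera, and the orange-capped pot was left where it stood; sign-off gave no verdict.

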